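Unlock the folding stay and shut the tea chest

TASK

The lid of the bamboo tea chest is propped open by a brass folding stay. Lift the stay's knee by its black knob past centre so that the stay unlocks, then lower the lid gently until the chest is fully shut, and take the gripper away. Do not force the lid while the stay is locked, do not let the lid slam, and leave the bowl, whisk, jar and scoop standing where they are.

Things in the scene. Friction and masses are not known exactly. Their poses are not given: they have to be found in the camera images.
- chest: Open-topped bamboo chest, fixed to the shelf: 260 mm along its x, 250 along its y, 120 high, walls and floor 8 mm. Origin: centre of its underside, z up. The lid's hinge runs along x on top of the +y wall; the stay is inside, by the inner face of the -x wall (nearest the robot). Two fixed tea caddies (62 mm wide, 94 tall) stand inside, centred 70 mm to +x of the middle.
- hinge_mid (a point): Middle of the lid's hinge line: chest frame (0, +125, 120) mm. The hinge is stiff (0.65 N m friction): once unlocked, the lid stays at any angle and is brought down by pressing a few newtons down on its upper face near the free edge. While the stay is locked it cannot be lowered.
- lid (a joint): Lid angle, rad: 0 as it first stands (52 degrees above shut, leaning over the chest's inside towards the chest's -y side), grows as the lid comes down, 0.908 = fully shut at its stop, its underside on the rim.
- lid_edge (a point): Middle of the lid's free edge, on its upper (outer) face: 252 mm from the hinge line and 10 mm above the lid's underside. The lid is a flat bamboo board with two dark bands, 266 mm along the hinge, 252 mm from hinge to free edge, 10 mm thick, 0.2 to 0.45 kg, with a dark lip 60 mm wide and 6 mm deep at the middle of the edge.
- knob (a point): Centre of the black knob by the stay's knee: a cylinder 14 mm thick, 40 long, axis along the chest's x, ends 30 and 70 mm from the -x wall's inner face, free all round. Locked, it is 14 mm below the rim and 155 mm to -y of the hinge, just under the leaning lid, which an upright gripper would hit: tilt it 25 to 40 degrees, its body leaning out to the chest's -y side.
- stay_pivot (a point): Pivot axis of the stay's lower arm, along the chest's x, given at the knob's x: chest frame (-72, -70, 25) mm. The knob is fixed to the lower arm and circles this axis at 90 mm radius; unlocking takes about 5 N along that circle. The brass strips, 12 mm wide, lie within 14 mm of the wall; the upper arm, 129 mm, runs from the knee to the lid, 60 mm from the hinge.
- stay_knee (a joint): Fold of the stay's knee, rad: 0 = locked, sagging below the straight line against its stop; 0.21 = straight (centre); beyond, unlocked: it grows as the knob goes up and towards the chest's -y side, to 1.61 with the lid shut. Turning the lower arm up by 0.4 rad (36 mm of knob travel) brings it to about 0.65. Let go beyond 0.5, it stays where it is.
- bowl: Dark tenmoku tea bowl, 120 mm across the rim, 68 mm high, loose. Origin: centre of its underside.
- whisk: Blue ceramic whisk holder with a bamboo whisk on it, one piece, 68 mm across, 157 mm high, loose. Origin: centre of its underside.
- jar: Ribbed green glass jar with a wire-latched lid, about 95 mm across with the latch, 129 mm high, loose. Origin: centre of its underside.
- scoop: Slim dark wooden tea scoop lying flat, 200 mm long along its x, 16 mm wide, 6 to 10 mm high, loose. Origin: near its middle, on the underside.

How it is judged:
By the outcome, as a careful person would: the job done as asked, in the order asked, and still so for the second after the job is handed in, with the robot touching nothing.
It also fails if it takes over 51 s, if anything falls off the work surface, if the arm or the gripper's body presses on something with over 40 N, if the wrist force passes 120 N, or if a joint passes its speed limit or range.

ROBOT

A 7-joint arm with a two-finger parallel gripper is mounted at the origin on the work surface. World frame = base frame: x ahead of the robot, y to its left, z up, the work surface at z = 0. Lengths are in mm, angles in rad, forces in N, time in s.
With the tool pointing down it reaches from about 425 to 825 mm from the base axis. Payload 3.6 kg.
Tool frame: the origin (TCP) lies between the finger pads; the fingertips stand arm.tips_ahead ahead of it and the grasp point (between the pads) lies 5 mm behind it (arm.tips_ahead is the distance from the TCP to the fingertips, in mm); z points along the fingers, y is the line along which they close (so a half turn about z gives the same grasp; the last joint's range is limited). The gripper opens to 93 mm and grips with 3 to 60 N. Pads are 15 mm wide; open, the fingers measure 128 mm over their backs; the gripper's body (75 mm by 188 mm) begins 65 mm behind the grasp point.
Start: joints at [1.308, 0.615, -0.013, 1.423, 0.008, 1.103, -0.04], TCP at [151.867, -631.98, 232.64] pointing down, gripper open.
Joint ranges: [-3.12, 3.12], [-0.3, 2.06], [-1.34, 1.32], [0.26, 2.42], [-1.36, 4.5], [0.01, 1.98], [-2.84, 2.84]. Speed limits (rad/s): [2.79, 2.79, 3.14, 3.14, 3.14, 3.14, 3.14].

INTERFACE

Orientations are given as [roll, pitch, yaw] about the fixed x, y, z axes, in that order (R = Rz(yaw) Ry(pitch) Rx(roll)).
In Python, from cell import arm, get_image, camera_params, ticket gives the robot as it stands.
- The arm moves only by the tool play_rows, never from a script. Its argument "motion" is a list of rows, each a list of 7 numbers: the shift along the tool's x, y, z in units of 75 cm (1.0 is 75 cm), then the turn, a rotation vector about the tool's x, y, z in units of 2 pi rad (1.0 is 2 pi rad), then the closure, from -1 (fully open) to 1 (shut). In form: [[dx, dy, dz, wx, wy, wz, hand], ...]. A call has 1 to 20 rows; each row is the pose to reach, as a shift and turn from the pose commanded when the call began, along the tool's axes at that moment, turning the shorter way round; what a row does not reach only later rows make up. A row lasts 1/12 s, in which the tool goes at most 41.7 mm and 7.16 degrees, less where a joint would pass 70% of its speed; a pose out of reach is approached as far as the arm can. A call with a number of a shift or a turn outside -1 to 1 is refused whole. A call with a gripper value outside its range is refused whole. The fingers move at their own pace and stop on an object; "squeeze" is the grip in N (left out, the last holds). Time passes only in rows, so rows that repeat a pose let the fingers close. It gives the time, the measured TCP pose, the force, the opening and the grip force at its end, in the units of the state.
- arm.state(): the state, without advancing time (a new reading comes with each control period).
- get_image(name): name is "side" or "top" or "wrist"; returns the picture (420x560x3 uint8, red, green, blue); there is no depth.
- camera_params(name): a dict with "camera_matrix" (3x3 intrinsics, pixels), "k1" (the pictures are not rectified: a ray, as slopes to the right and down, at radius r is drawn at 1 + k1 r^2 times it, then the intrinsics apply), "rvec" (rotation vector, rad) and "tvec" (3), from world to camera coordinates, as OpenCV has them. Camera axes: x right, y down, z forward; pixel columns grow to the right and rows downward; lengths in mm; the calibration is good to about 2 mm. A picture is of the moment at which its call begins: read the wrist's pose just before it. camera_params takes no time and is no camera call; for the wrist camera it gives the pose at the moment of the call.
- ticket.sign_off(): hands the job in; it is judged then, once.
The state is a dict: "clock": time; "joint_positions": joint angles; "qd": joint speeds; "joint_efforts": joint torques, N m; "tcp_pos": TCP position; "eef_rot": TCP orientation; "force": force on the tool from outside, world axes, zero at the start; "ft_torque": the same for the moment, N m; "width": finger opening in mm; "grip_force": force on a finger pad.
Only numpy, scipy, OpenCV 4.12 (cv2) and the standard library are available. Lean on these libraries where they do the work, as an engineer would, in place of code of your own. Each camera call takes 0.05 s, during which the arm holds its last target. There are 200 camera calls.

## Working session

There is one attempt and no reset: what is moved stays moved. The work goes in short steps, Python scripts to look and compute and a tool call to move; the robot and the scene stay as the last step left them, time stands still between calls to the robot, and variables do not carry over. Pictures are saved under pics/ and viewed, at most 13 in all, crops included, and the job is handed in when it is done.

Besides the shell and the picture viewer there is one more tool, called after "Call:" as name([rows], argument=value, ...), one row to a line, values as JSON. play_rows: Moves the arm, as the interface text tells. Its arguments: {"type":"object","properties":{"motion":{"type":"array"},"squeeze":{"type":"number"}},"required":["motion"]}

```bash
mkdir -p pics; ls; python3 - <<'E'
from cell import arm,get_image,camera_params
import cv2
s=arm.state();print(s,arm.tips_ahead)
for n in("side","top"):
    p=camera_params(n);print(n,p)
    cv2.imwrite(f"pics/{n}0.png",get_image(n)[:,:,::-1])
E
```

```text
pics
{'clock': 0.0, 'joint_positions': array([ 1.30849117,  0.61592178, -0.01264689,  1.42488625,  0.00809563,
        1.10342894, -0.04038459]), 'qd': array([ 0.00010153, -0.00116555, -0.00050999, -0.00094779,  0.00043828,
       -0.00083192,  0.00070036]), 'joint_efforts': array([-1.00617643e-03, -4.58941019e+01,  2.09027384e-01, -1.65743065e+01,
       -6.09598914e-02,  2.05031532e-02,  2.44418152e-04]), 'tcp_pos': array([ 151.70444946, -631.26295366,  231.4835997 ]), 'eef_rot': array([-3.13899815e+00,  1.65754160e-05,  2.35909983e-01]), 'force': array([-0.06573844, -0.13762437, -0.34882295]), 'ft_torque': array([-0.00610846,  0.00415954, -0.00778532]), 'grip_force': 0.0, 'width': 92.65774473482948} 14.0
side {'camera_matrix': array([[526.35452906,   0.        , 280.94608321],
       [  0.        , 526.35452906, 210.63195095],
       [  0.        ,   0.        ,   1.        ]]), 'k1': -0.1113471929470925, 'rvec': array([ 2.34390403,  1.52321487, -0.31087243]), 'tvec': array([-275.76423002, -307.94965896, 1962.92287822])}
top {'camera_matrix': array([[410.34266448,   0.        , 268.26529259],
       [  0.        , 410.34266448, 206.37357311],
       [  0.        ,   0.        ,   1.        ]]), 'k1': -0.004799243248035968, 'rvec': array([ 2.20266263, -2.1952707 ,  0.06947515]), 'tvec': array([  61.40436482,  532.84526232, 1155.70510866])}
```

View pics/side0.png

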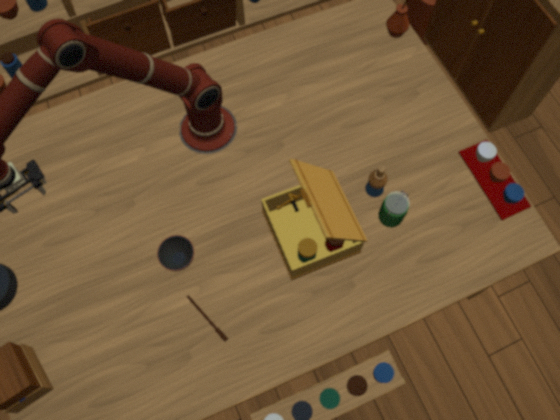

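View pics/top0.png

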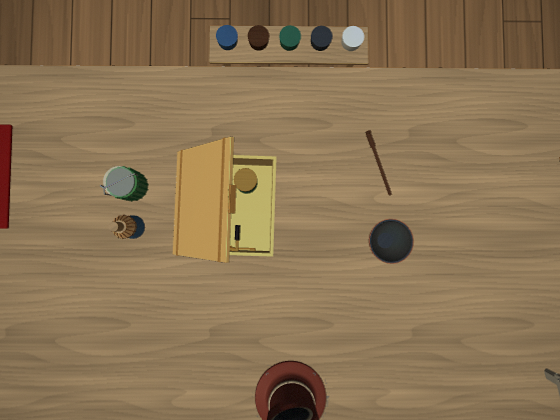

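The side view shows the chest with its lid open, around (315,215). In the top view the chest's −y wall has its rim corners near (276,156) and (274,256). The black knob is near (237,232), the lid's free edge near x≈232, the jar and whisk to the left, and the bowl and scoop to the right.

```bash
cat > h.py <<'E'
import numpy as np,cv2
from cell import arm,get_image,camera_params
from scipy.spatial.transform import Rotation as R
def ray(n,uv,p=None):
    p=p or camera_params(n);K=p["camera_matrix"]
    d=np.array([(uv[0]-K[0,2])/K[0,0],(uv[1]-K[1,2])/K[1,1]]);u=d.copy()
    for _ in range(20):u=d/(1+p["k1"]*(u@u))
    M=cv2.Rodrigues(p["rvec"])[0]
    return -M.T@p["tvec"],M.T@np.array([*u,1])
def onz(n,uv,z,p=None):
    o,d=ray(n,uv,p);return o+d*(z-o[2])/d[2]
def proj(n,X,p=None):
    p=p or camera_params(n);K=p["camera_matrix"];M=cv2.Rodrigues(p["rvec"])[0]
    c=M@np.array(X,float)+p["tvec"];u=c[:2]/c[2];u=u*(1+p["k1"]*(u@u));return K[[0,1],[0,1]]*u+K[:2,2]
E
python3 - <<'E'
from h import *
im=cv2.imread("pics/top0.png")
hsv=cv2.cvtColor(im,cv2.COLOR_BGR2HSV)
roi=np.zeros(im.shape[:2],np.uint8);roi[145:265,228:290]=1
g=hsv[200,260];print("floor",g,"table",hsv[200,300],"lid",hsv[200,200])
# rim: edge table/chest
for y in (170,185,200,215,230,245): print(y,[tuple(int(v) for v in hsv[y,x]) for x in range(270,281)])
blk=((hsv[...,2]<45)&(roi>0)).astype(np.uint8)
n,l,st,c=cv2.connectedComponentsWithStats(blk)
for i in range(1,n):
    if st[i,4]>8: print(st[i],c[i],onz("top",c[i],106))
cv2.imwrite("pics/crop.png",cv2.resize(im[125:275,160:290],None,fx=4,fy=4,interpolation=cv2.INTER_CUBIC))
E
```

```text
floor [ 26 113 189] table [ 18  96 160] lid [ 19 138 188]
170 [(25, 115, 189), (25, 118, 182), (23, 123, 158), (25, 116, 192), (25, 115, 190), (25, 114, 184), (20, 99, 155), (18, 97, 150), (18, 99, 152), (18, 96, 151), (18, 98, 151)]
185 [(26, 115, 190), (25, 115, 182), (23, 120, 159), (26, 114, 192), (25, 114, 188), (23, 109, 171), (16, 93, 146), (17, 95, 147), (17, 97, 147), (18, 95, 148), (18, 96, 148)]
200 [(26, 116, 181), (24, 122, 157), (26, 113, 190), (26, 114, 190), (26, 111, 184), (19, 97, 158), (17, 93, 153), (18, 97, 153), (17, 95, 153), (17, 96, 154), (17, 98, 156)]
215 [(26, 114, 183), (23, 119, 158), (26, 113, 192), (26, 111, 189), (23, 107, 174), (16, 95, 148), (17, 96, 152), (17, 93, 151), (17, 95, 153), (17, 95, 153), (17, 96, 151)]
230 [(24, 119, 158), (26, 110, 192), (26, 113, 190), (26, 112, 185), (19, 98, 143), (17, 96, 133), (18, 97, 134), (18, 97, 134), (18, 96, 135), (18, 97, 134), (17, 95, 134)]
245 [(24, 118, 158), (26, 110, 192), (26, 111, 190), (24, 107, 172), (17, 93, 142), (17, 97, 145), (17, 97, 144), (18, 96, 144), (17, 96, 143), (17, 96, 143), (17, 96, 143)]
[246 186  10   7  16] [251.  189.5] [571.9899659  109.63426174 106.        ]
[235 225   5  15  60] [236.71666667 232.05      ] [460.16013482 146.37816663 106.        ]
```

View pics/crop.png

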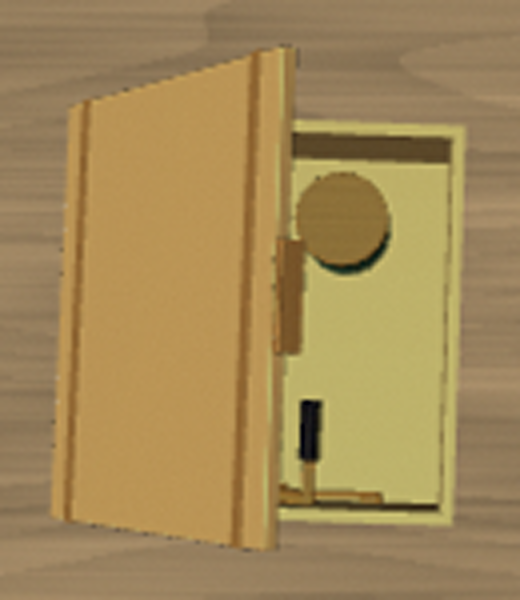

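The crop shows the chest's −y rim with outer corners at full-image (276.2,156) and (272.8,255.8). The knob is at (236.7,232), its axis running up and down the picture, and the brass stay lies along the near wall. The chest is yawed slightly.

```bash
python3 - <<'E'
from h import *
im=cv2.imread("pics/top0.png");hsv=cv2.cvtColor(im,cv2.COLOR_BGR2HSV)
# subpixel outer edge of -y wall via S+hue drop
S=cv2.cvtColor(im,cv2.COLOR_BGR2Lab)[...,2].astype(float)
pts=[]
for y in range(162,251,3):
    r=S[y,268:284];hi=r[5:7].max();lo=r[-4:].mean();m=(hi+lo)/2
    i=max(k for k in range(15) if r[k]>=m); pts.append(onz("top",(268+i+(r[i]-m)/(r[i]-r[i+1]),y),120))
P=np.array(pts)[:,:2];vx,vy,x0,y0=cv2.fitLine(P.astype(np.float32),cv2.DIST_HUBER,0,.01,.01).ravel()
if vx<0:vx,vy=-vx,-vy
ex=np.array([vx,vy]);yaw=np.arctan2(vy,vx);ey=np.array([-vy,vx])
c=[onz("top",q,120)[:2] for q in((276,156),(272.8,255.8))]
print("yaw",yaw,"len",np.linalg.norm(c[0]-c[1]),c)
mid=np.array([x0,y0])+ex*((np.mean(c,0)-[x0,y0])@ex)
C=mid+125*ey;print("chest",C)
k=onz("top",(236.72,232.05),106)[:2];print("knob chest",(k-C)@ex,(k-C)@ey,"expect -72,-30")
Rz=R.from_euler('z',yaw).as_matrix()
W=lambda p:Rz@np.array(p)+[*C,0]
for n in("top","side"):
  for nm,q in dict(knob=(-72,-30,106),c1=(-130,-125,120),c2=(130,-125,120),c3=(-130,125,120),b1=(130,-125,0)).items(): print(n,nm,W(q),proj(n,W(q)))
  for x in(-133,133):
    a=np.radians(52);e=np.array([x,125-252*np.cos(a)+10*np.sin(a),120+252*np.sin(a)+10*np.cos(a)]);print(n,"lidedge",proj(n,W(e)))
E
python3 - <<'E'
import cv2;im=cv2.imread("pics/side0.png")
cv2.imwrite("pics/sc.png",cv2.resize(im[150:280,250:380],None,fx=4.6,fy=4.6,interpolation=cv2.INTER_CUBIC))
E
```

```text
yaw -0.025798751 len 259.2600448773098 [array([658.66299575,  44.43510544]), array([399.51735876,  52.13638426])]
chest [532.31723872 173.34395189]
knob chest -71.43723423565602 -28.82687649173079 expect -72,-30
top knob [459.56732143 145.211239   106.        ] [237.16153897 232.27847575]
top c1 [399.13601257  51.73901367 120.        ] [272.95389376 255.94916883]
top c2 [659.04949255  45.03208245 120.        ] [275.77159035 155.8519947 ]
top c3 [405.58498489 301.65582134 120.        ] [175.77126482 253.17731223]
top b1 [659.04949255  45.03208245   0.        ] [274.61312998 163.1472645 ]
top lidedge [225.51592019 262.62106729]
top lidedge [229.86636591 135.84913392]
side knob [459.56732143 145.211239   106.        ] [294.01275794 205.72488423]
side c1 [399.13601257  51.73901367 120.        ] [260.37381077 199.20938417]
side c2 [659.04949255  45.03208245 120.        ] [291.3040051  270.20105656]
side c3 [405.58498489 301.65582134 120.        ] [330.0330857  172.97701951]
side b1 [659.04949255  45.03208245   0.        ] [290.79468509 280.37797902]
side lidedge [289.70152669 157.85080128]
side lidedge [327.07591495 236.54830781]
```

View pics/sc.png

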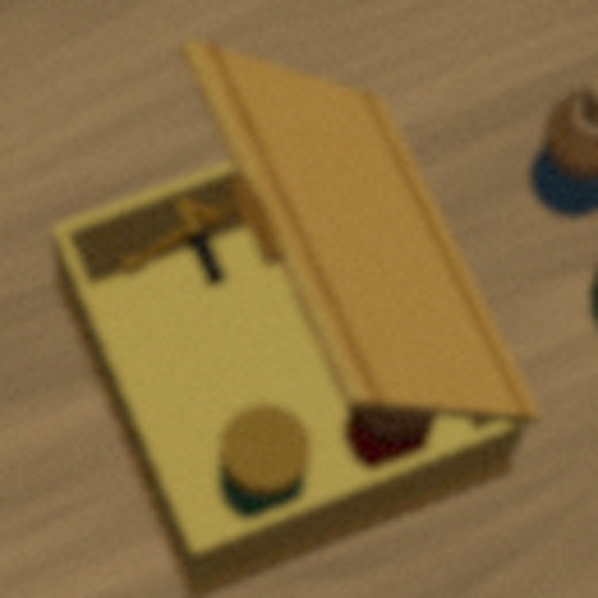

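The side view agrees with the top-view pose to within about 1–2 px: knob near (295.6,206) and rim corner near (262.6,199.6). So the chest is at (532.5,173.5) with yaw −0.026, and the knob is at about (460,146,106). Now for the moves.

```bash
cat >> h.py <<'E'
C=np.array([532.5,174.,0]);YAW=-.026;RZ=R.from_euler('z',YAW).as_matrix()
W=lambda p:RZ@np.array(p,float)+C
def rows(targets):
    """targets: (world TCP pos, tilt deg, yaw) -> row numbers from the present pose"""
    s=arm.state();p,q=s["tcp_pos"],R.from_euler('xyz',s["eef_rot"])
    for X,t,y in targets:
        g=R.from_euler('xyz',[np.pi+np.radians(t),0,y])
        print(np.round(q.inv().apply(np.array(X)-p)/750,4).tolist(),np.round((q.inv()*g).as_rotvec()/2/np.pi,4).tolist(), np.round(X,1))
def chest():
    s=arm.state();x=RZ.T@(s["tcp_pos"]-C);r=s["eef_rot"]
    print("t%.2f chest"%s["clock"],np.round(x,1),"tilt %.1f pitch %.3f yaw %.3f"%((np.degrees(r[0])%360)-180,r[1],r[2]),"F",np.round(RZ.T@s["force"],1),"w %.1f g %.1f"%(s["width"],s["grip_force"]),"j",np.round(s["joint_positions"],2))
E
python3 - <<'E'
from h import *
chest()
rows([((430,-330,300),0,-.026),((480,-100,300),15,-.026)])
E
```

```text
t0.10 chest [-359.7 -815.   231.6] tilt 0.1 pitch 0.000 yaw 0.236 F [-0.1 -0.8  0.1] w 93.1 g 0.0 j [ 1.31  0.62 -0.01  1.42  0.01  1.1  -0.04]
[0.4547, -0.3042, -0.0905] [-0.0004, 0.0001, 0.0417] [ 430 -330  300]
[0.5912, -0.5868, -0.0899] [0.0411, 0.0055, 0.0414] [ 480 -100  300]
```

Call:
play_rows([
  [0.2,-0.13,-0.09,0,0,0.02,0],
  [0.3,-0.2,-0.09,0,0,0.03,0],
  [0.455,-0.304,-0.09,0,0,0.0415,0],
  [0.455,-0.304,-0.09,0,0,0.0415,0],
  [0.455,-0.304,-0.09,0,0,0.0415,0],
  [0.455,-0.304,-0.09,0,0,0.0415,0],
  [0.455,-0.304,-0.09,0,0,0.0415,0],
  [0.455,-0.304,-0.09,0,0,0.0415,0],
  [0.455,-0.304,-0.09,0,0,0.0415,0],
  [0.455,-0.304,-0.09,0,0,0.0415,0],
  [0.591,-0.587,-0.09,0.041,0.0055,0.0415,0],
  [0.591,-0.587,-0.09,0.041,0.0055,0.0415,0],
  [0.591,-0.587,-0.09,0.041,0.0055,0.0415,0],
  [0.591,-0.587,-0.09,0.041,0.0055,0.0415,0],
  [0.591,-0.587,-0.09,0.041,0.0055,0.0415,0],
  [0.591,-0.587,-0.09,0.041,0.0055,0.0415,0],
  [0.591,-0.587,-0.09,0.041,0.0055,0.0415,0],
  [0.591,-0.587,-0.09,0.041,0.0055,0.0415,0],
  [0.591,-0.587,-0.09,0.041,0.0055,0.0415,0],
  [0.591,-0.587,-0.09,0.041,0.0055,0.0415,0],
])

```text
clock: 1.77
tcp_pos: [479.6, -102.3, 299.9]
eef_rot: [-2.883, 0.0, -0.03]
force: [0.2, 0.3, -1.0]
width: 46.4
grip_force: 0.0
```

```bash
python3 - <<'E'
from h import *
chest()
t=np.radians(32);d=np.array([0,np.sin(t),-np.cos(t)]);k=np.array([-68,-30,106.])
# TCP stops 3 mm short of the knob centre
rows([(W(k-d*b),32,YAW) for b in (150,60,3)])
E
```

```text
t1.77 chest [ -45.7 -277.5  299.9] tilt 14.8 pitch 0.000 yaw -0.030 F [ 0.2  0.3 -1. ] w 46.4 g 0.0 j [ 0.42  0.34 -0.14  1.73 -0.22  1.15 -1.22]
[-0.0306, -0.1938, 0.1431] [0.0478, -0.0002, -0.0005] [461.7  66.3 233.2]
[-0.0308, -0.2293, 0.2577] [0.0478, -0.0002, -0.0005] [462.9 114.  156.9]
[-0.0309, -0.2518, 0.3303] [0.0478, -0.0002, -0.0005] [463.7 144.2 108.5]
```

Call:
play_rows([
  [-0.015,-0.1,0.07,0.024,0,0,0],
  [-0.0305,-0.194,0.143,0.048,0,0,0],
  [-0.0305,-0.194,0.143,0.048,0,0,0],
  [-0.0305,-0.194,0.143,0.048,0,0,0],
  [-0.0305,-0.194,0.143,0.048,0,0,0],
  [-0.0305,-0.194,0.143,0.048,0,0,0],
  [-0.0305,-0.194,0.143,0.048,0,0,0],
  [-0.0305,-0.194,0.143,0.048,0,0,0],
])

```text
clock: 2.43
tcp_pos: [462.8, 66.0, 233.9]
eef_rot: [-2.582, -0.002, -0.03]
force: [-0.2, -0.8, -0.2]
width: 46.6
grip_force: 0.0
```

```bash
python3 - <<'E'
from h import *
chest()
p=camera_params("wrist");im=get_image("wrist");cv2.imwrite("pics/w1.png",im[:,:,::-1])
print("pred knob",proj("wrist",W((-72,-30,106)),p), [proj("wrist",W((x,-30,106)),p) for x in(-92,-52)])
t=np.radians(32);d=np.array([0,np.sin(t),-np.cos(t)]);k=np.array([-68,-30,106.])
rows([(W(k-d*b),32,YAW) for b in (60,3)])
E
```

```text
t2.43 chest [ -66.9 -109.8  233.9] tilt 32.0 pitch -0.002 yaw -0.030 F [-0.2 -0.8 -0.2] w 46.6 g 0.0 j [ 0.38  0.41 -0.3   1.99 -0.58  0.89 -1.1 ]
pred knob [280.7777725  210.46847687] [array([280.83293572, 231.13147572]), array([280.72093544, 189.17302303])]
[-0.0022, 0.0003, 0.1212] [-0.0001, -0.0007, -0.0004] [462.9 114.  156.9]
[-0.0025, 0.0003, 0.1972] [-0.0001, -0.0007, -0.0004] [463.7 144.2 108.5]
```

View pics/w1.png

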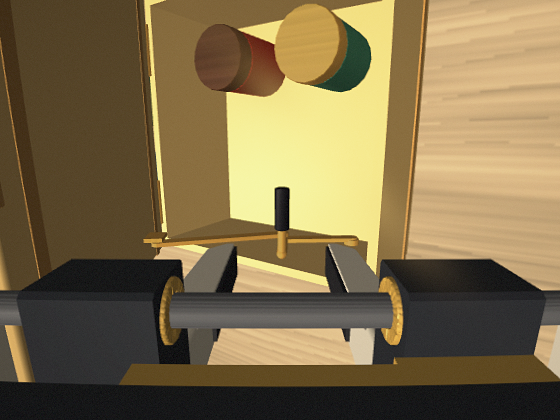

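The wrist view shows the knob spanning (282,187)–(282,231), against a predicted centre of (280.8,210.5), so it matches within about 2 px. The open fingers straddle it. I'll go in along the tool axis.

Call:
play_rows([
  [-0.001,0,0.03,0,0,0,0],
  [-0.002,0,0.07,0,0,0,0],
  [-0.002,0,0.1,0,0,0,0],
  [-0.002,0,0.125,0,0,0,0],
  [-0.002,0,0.145,0,0,0,0],
  [-0.002,0,0.16,0,0,0,0],
  [-0.002,0,0.175,0,0,0,0],
  [-0.002,0,0.187,0,0,0,0],
  [-0.002,0,0.197,0,0,0,0],
  [-0.002,0,0.197,0,0,0,0],
  [-0.002,0,0.197,0,0,0,0],
])

```text
clock: 3.4
tcp_pos: [463.0, 146.1, 108.7]
eef_rot: [-2.581, -0.001, -0.028]
force: [0.8, 0.1, 0.0]
width: 46.4
grip_force: 0.0
```

```bash
python3 - <<'E'
from h import *
chest()
p=camera_params("wrist");im=get_image("wrist");cv2.imwrite("pics/w2.png",im[:,:,::-1])
print("pred knob",proj("wrist",W((-72,-30,106)),p))
E
```

```text
t3.40 chest [-68.8 -29.7 108.7] tilt 32.1 pitch -0.001 yaw -0.028 F [0.8 0.2 0. ] w 46.4 g 0.0 j [ 0.27  0.63 -0.42  2.13 -0.74  0.48 -0.99]
pred knob [283.41847024 274.45498871]
```

View pics/w2.png

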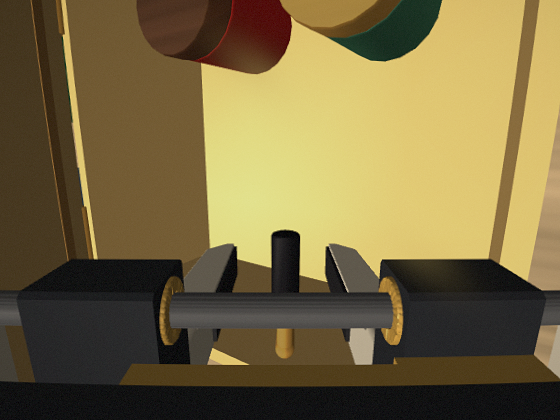

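The knob sits between the open pads at (285,265). I'll close gently.

Call:
play_rows([
  [0,0,0,0,0,0,0.4],
  [0,0,0,0,0,0,0.7],
  [0,0,0,0,0,0,0.8],
  [0,0,0,0,0,0,0.8],
  [0,0,0,0,0,0,0.8],
  [0,0,0,0,0,0,0.8],
], squeeze=15)

```text
clock: 3.95
tcp_pos: [462.4, 144.6, 107.5]
eef_rot: [-2.585, -0.001, -0.029]
force: [-0.0, -2.9, -2.5]
width: 13.5
grip_force: 15.0
```

```bash
python3 - <<'E'
from h import *
chest()
s=arm.state();x=RZ.T@(s["tcp_pos"]-C)
q=R.from_euler('xyz',s["eef_rot"])
P=np.array([-70,25.]);r0=np.array([40,81.])
for a in np.arange(.05,.56,.05):
    c,sn=np.cos(a),np.sin(a);r=np.array([c*r0[0]-sn*r0[1],sn*r0[0]+c*r0[1]]);dd=r-r0
    print(round(a,2),np.round(dd,1),np.round(q.inv().apply(RZ@[0,*dd])/750,4))
E
```

```text
t3.95 chest [-69.4 -31.2 107.5] tilt 31.9 pitch -0.001 yaw -0.029 F [ 0.1 -2.9 -2.5] w 13.5 g 15.0 j [ 0.27  0.64 -0.41  2.13 -0.74  0.48 -0.99]
0.05 [-4.1  1.9] [ 0.      0.0033 -0.005 ]
0.1 [-8.3  3.6] [ 0.      0.0069 -0.0099]
0.15 [-12.6   5.1] [ 0.0001  0.0106 -0.0146]
0.2 [-16.9   6.3] [ 0.0001  0.0147 -0.0191]
0.25 [-21.3   7.4] [ 0.0001  0.0189 -0.0233]
0.3 [-25.7   8.2] [ 0.0001  0.0233 -0.0274]
0.35 [-30.2   8.8] [ 0.0001  0.028  -0.0312]
0.4 [-34.7   9.2] [ 0.0001  0.0328 -0.0348]
0.45 [-39.2   9.3] [ 0.0002  0.0378 -0.0382]
0.5 [-43.7   9.3] [ 0.0002  0.043  -0.0413]
0.55 [-48.2   9. ] [ 0.0002  0.0483 -0.0441]
```

Call:
play_rows([
  [0,0.0017,-0.0025,0.0015,0,0,0.8],
  [0,0.0033,-0.005,0.003,0,0,0.8],
  [0,0.005,-0.0075,0.005,0,0,0.8],
  [0,0.007,-0.01,0.007,0,0,0.8],
  [0,0.009,-0.0123,0.0085,0,0,0.8],
  [0,0.0106,-0.0146,0.01,0,0,0.8],
  [0,0.0127,-0.0169,0.012,0,0,0.8],
  [0,0.0147,-0.0191,0.014,0,0,0.8],
  [0,0.0168,-0.0212,0.0155,0,0,0.8],
  [0,0.0189,-0.0233,0.017,0,0,0.8],
  [0,0.0189,-0.0233,0.017,0,0,0.8],
], squeeze=25)

```text
clock: 4.87
tcp_pos: [461.7, 124.3, 115.3]
eef_rot: [-2.475, 0.0, -0.028]
force: [0.3, -3.6, -20.4]
width: 12.9
grip_force: 25.0
```

```bash
python3 - <<'E'
from h import *
chest()
cv2.imwrite("pics/t2.png",np.vstack([cv2.resize(get_image("side")[140:280,200:400,::-1],None,fx=2.5,fy=2.5),cv2.resize(get_image("top")[130:270,150:350,::-1],None,fx=1.7,fy=1.7,dst=None) if 0 else cv2.resize(get_image("top")[135:235+35,150:350,::-1],(500,250))]))
E
```

```text
t4.87 chest [-69.5 -51.5 115.3] tilt 38.2 pitch 0.000 yaw -0.028 F [  0.4  -3.6 -20.4] w 12.9 g 25.0 j [ 0.42  0.68 -0.49  2.13 -0.78  0.54 -0.87]
```

View pics/t2.png

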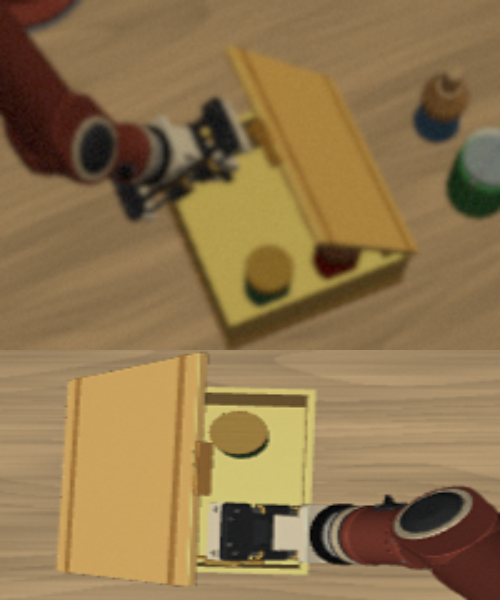

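The side and top views show the gripper holding the knob, the lid still raised, and the hand clear of the lid edge and the −y wall. The −20 N is mostly radial, since the path runs slightly above the knob's circle. I'll continue flatter with a softer grip.

Call:
play_rows([
  [0,-0.0007,0.0013,0,0,0,0.8],
  [0,0.0014,-0.0003,0.001,0,0,0.8],
  [0,0.0035,-0.002,0.003,0,0,0.8],
  [0,0.0056,-0.0036,0.004,0,0,0.8],
  [0,0.0077,-0.0053,0.005,0,0,0.8],
  [0,0.0098,-0.007,0.0065,0,0,0.8],
  [0,0.012,-0.0087,0.008,0,0,0.8],
  [0,0.0145,-0.0107,0.0095,0,0,0.8],
  [0,0.0172,-0.0127,0.011,0,0,0.8],
  [0,0.0172,-0.0127,0.011,0,0,0.8],
  [0,0.0172,-0.0127,0.011,0,0,0.8],
], squeeze=15)

```text
clock: 5.88
tcp_pos: [461.2, 111.4, 117.4]
eef_rot: [-2.4, -0.001, -0.024]
force: [0.0, 1.6, -0.9]
width: 13.6
grip_force: 15.0
```

```bash
python3 - <<'E'
from h import *
chest()
E
```

```text
t5.88 chest [-69.7 -64.5 117.4] tilt 42.5 pitch -0.001 yaw -0.024 F [ 0.   1.6 -0.9] w 13.6 g 15.0 j [ 0.51  0.71 -0.53  2.12 -0.79  0.58 -0.8 ]
```

Call:
play_rows([
  [0,0.0025,-0.0022,0,0,0,0.8],
  [0,0.005,-0.0045,0,0,0,0.8],
  [0,0.005,-0.0045,0,0,0,0.8],
  [0,0.005,-0.0045,0,0,0,0.6],
  [0,0.005,-0.0045,0,0,0,0.3],
  [0,0.005,-0.0045,0,0,0,0.3],
  [0,0.005,-0.0045,0,0,0,0.3],
  [0,0.005,-0.0045,0,0,0,0.3],
])

```text
clock: 6.55
tcp_pos: [461.7, 105.5, 116.8]
eef_rot: [-2.402, -0.002, -0.026]
force: [0.6, 2.4, 10.1]
width: 32.1
grip_force: 3.4
```

```bash
python3 - <<'E'
from h import *
chest()
cv2.imwrite("pics/w3.png",get_image("wrist")[:,:,::-1])
E
```

```text
t6.55 chest [-69.  -70.3 116.8] tilt 42.4 pitch -0.002 yaw -0.026 F [ 0.5  2.4 10.1] w 32.1 g 3.4 j [ 0.52  0.71 -0.53  2.12 -0.79  0.59 -0.79]
```

View pics/w3.png

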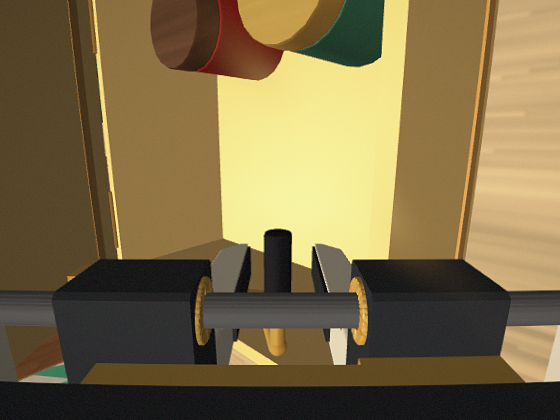

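The wrist view shows the knob at (278,265), free between the pads. The 10 N reaction is probably the lower finger's back on the inner rim edge, which my geometry puts there. I'll narrow the opening and withdraw along the tool axis.

Call:
play_rows([
  [0,0,0,0,0,0,0.45],
  [0,0,0,0,0,0,0.56],
  [0,0,0,0,0,0,0.56],
  [0,0,-0.005,0,0,0,0.56],
  [0,0,-0.015,0,0,0,0.56],
])

```text
clock: 7.02
tcp_pos: [460.2, 97.3, 123.6]
eef_rot: [-2.404, 0.001, -0.025]
force: [-0.5, 1.0, 0.3]
width: 20.6
grip_force: 0.4
```

```bash
python3 - <<'E'
from h import *
chest()
E
```

```text
t7.02 chest [-70.3 -78.6 123.6] tilt 42.3 pitch 0.001 yaw -0.025 F [-0.5  1.   0.3] w 20.6 g 0.4 j [ 0.53  0.7  -0.51  2.11 -0.77  0.62 -0.81]
```

Call:
play_rows([
  [0,0,-0.025,0,0,0,0.56],
  [0,0,-0.06,0,0,0,0.56],
  [0,0,-0.11,0,0,0,0.56],
  [0,0,-0.16,0,0,0,0.8],
  [0,0,-0.2,0,0,0,1],
  [0,0,-0.24,0,0,0,1],
  [0,0,-0.27,-0.015,0,0,1],
  [0,0,-0.3,-0.03,0,0,1],
  [0,0,-0.33,-0.05,0,0,1],
  [0,0,-0.36,-0.07,0,0,1],
  [0,0,-0.38,-0.09,0,0,1],
  [0,0,-0.38,-0.105,0,0,1],
  [0,0,-0.38,-0.117,0,0,1],
  [0,0,-0.38,-0.117,0,0,1],
], squeeze=20)

```text
clock: 8.18
tcp_pos: [455.7, -91.2, 336.1]
eef_rot: [-3.141, -0.003, -0.02]
force: [-0.1, 0.4, -0.8]
width: 0.4
grip_force: 0.0
```

```bash
python3 - <<'E'
from h import *
chest()
t=get_image("top")[:,:,::-1];s=get_image("side")[:,:,::-1]
a=cv2.resize(t[125:275,150:300],(500,500),interpolation=cv2.INTER_CUBIC)
cv2.imwrite("pics/t3.png",a)
for deg in(52,46,43,40,37):
    th=np.radians(deg);f=lambda x,sd,h:W((x,125-sd*np.cos(th)+h*np.sin(th),120+sd*np.sin(th)+h*np.cos(th)))
    print(deg,[np.round(proj("top",f(x,252,h)),1) for x in(-133,133) for h in (0,10)])
E
```

```text
t8.18 chest [ -69.9 -267.1  336.1] tilt 0.0 pitch -0.003 yaw -0.020 F [-0.1  0.4 -0.8] w 0.4 g 0.0 j [ 0.35  0.23 -0.26  1.76  0.06  1.15 -1.51]
52 [array([229.2, 262.4]), array([225.2, 262.5]), array([233.5, 136.5]), array([229.6, 135.8])]
46 [array([239.3, 262. ]), array([235.7, 262.2]), array([243.3, 138.6]), array([239.8, 137.8])]
43 [array([243.8, 261.8]), array([240.5, 261.9]), array([247.7, 139.7]), array([244.5, 138.8])]
40 [array([248.1, 261.5]), array([244.9, 261.7]), array([251.9, 140.8]), array([248.8, 139.9])]
37 [array([252. , 261.2]), array([249.1, 261.4]), array([255.7, 141.8]), array([252.9, 141. ])]
```

View pics/t3.png

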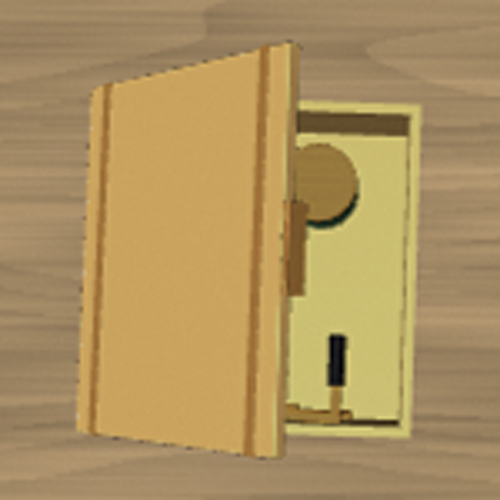

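The lid is now at about 48°, with its edge corners at (236,262) and (239.7,138.5). The knob has moved to (251,233) and is holding, so the stay is unlocked with the knee at about 0.67. Next I'll go above the lid's upper face.

```bash
cat >> h.py <<'E'
def tcp(deg,off=0,x=-15,s=235,w=16):
    th=np.radians(deg);u=np.array([0,-np.cos(th),np.sin(th)]);n=np.array([0,np.sin(th),np.cos(th)])
    return W(np.array([x,125,120])+s*u+(10+off)*n+[0,w,14])
E
python3 - <<'E'
from h import *
a=tcp(48,40);c=RZ.T@(a-C)
rows([(W((-40,-200,420)),0,YAW),(W((-15,c[1],410)),0,YAW),(a,0,YAW),(tcp(48,8),0,YAW)])
E
```

```text
[0.0404, -0.0943, -0.1133] [-0.0003, -0.0, -0.0] [487.3 -24.9 420. ]
[0.0737, -0.3888, -0.0993] [-0.0003, -0.0, -0.0] [518.  195.3 410. ]
[0.0737, -0.3886, -0.0088] [-0.0003, -0.0, -0.0] [518.  195.3 342.1]
[0.0737, -0.3569, 0.0197] [-0.0003, -0.0, -0.0] [517.4 171.5 320.7]
```

Call:
play_rows([
  [0.04,-0.094,-0.113,0,0,0,1],
  [0.04,-0.094,-0.113,0,0,0,1],
  [0.04,-0.094,-0.113,0,0,0,1],
  [0.04,-0.094,-0.113,0,0,0,1],
  [0.074,-0.389,-0.1,0,0,0,1],
  [0.074,-0.389,-0.1,0,0,0,1],
  [0.074,-0.389,-0.1,0,0,0,1],
  [0.074,-0.389,-0.1,0,0,0,1],
  [0.074,-0.389,-0.1,0,0,0,1],
  [0.074,-0.389,-0.1,0,0,0,1],
  [0.074,-0.389,-0.1,0,0,0,1],
  [0.074,-0.389,-0.05,0,0,0,1],
  [0.074,-0.389,-0.009,0,0,0,1],
  [0.074,-0.389,-0.009,0,0,0,1],
  [0.074,-0.373,0.005,0,0,0,1],
  [0.074,-0.357,0.0195,0,0,0,1],
  [0.074,-0.357,0.0195,0,0,0,1],
])

```text
clock: 9.7
tcp_pos: [518.9, 165.7, 319.6]
eef_rot: [3.138, 0.002, -0.035]
force: [-0.6, -1.1, 0.4]
width: 0.4
grip_force: 0.0
```

```bash
python3 - <<'E'
from h import *
chest()
rows([(tcp(d,-1),0,YAW) for d in(48,46,44,42,40,38,36,34,32,30,28)])
E
```

```text
t9.70 chest [-13.3  -8.7 319.6] tilt -0.2 pitch 0.002 yaw -0.035 F [-0.6 -1.1  0.4] w 0.4 g 0.0 j [-0.1   0.4  -0.37  1.58  0.15  1.2  -2.11]
[-0.0022, 0.0012, 0.0066] [0.0005, 0.0004, -0.0014] [517.3 164.8 314.7]
[-0.0021, 0.0094, 0.0138] [0.0005, 0.0004, -0.0014] [517.1 158.6 309.3]
[-0.002, 0.0174, 0.0212] [0.0005, 0.0004, -0.0014] [516.9 152.6 303.7]
[-0.0019, 0.0252, 0.029] [0.0005, 0.0004, -0.0014] [516.8 146.8 297.9]
[-0.0018, 0.0327, 0.037] [0.0005, 0.0004, -0.0014] [516.6 141.2 291.9]
[-0.0018, 0.0398, 0.0452] [0.0005, 0.0004, -0.0014] [516.5 135.8 285.8]
[-0.0017, 0.0467, 0.0537] [0.0005, 0.0004, -0.0014] [516.4 130.6 279.4]
[-0.0016, 0.0533, 0.0625] [0.0005, 0.0004, -0.0014] [516.2 125.6 272.9]
[-0.0015, 0.0596, 0.0714] [0.0005, 0.0004, -0.0014] [516.1 120.9 266.2]
[-0.0015, 0.0656, 0.0806] [0.0005, 0.0004, -0.0014] [516.  116.4 259.3]
[-0.0014, 0.0712, 0.09] [0.0005, 0.0004, -0.0014] [515.9 112.1 252.3]
```

Call:
play_rows([
  [0,0.001,0.003,0,0,0,1],
  [0,0.001,0.0066,0,0,0,1],
  [0,0.005,0.01,0,0,0,1],
  [0,0.0094,0.0138,0,0,0,1],
  [0,0.0134,0.0175,0,0,0,1],
  [0,0.0174,0.0212,0,0,0,1],
  [0,0.0213,0.025,0,0,0,1],
  [0,0.0252,0.029,0,0,0,1],
])

```text
clock: 10.37
tcp_pos: [518.1, 153.0, 299.1]
eef_rot: [-3.139, -0.002, -0.026]
force: [1.2, 0.5, 2.9]
width: 0.3
grip_force: 1.1
```

```bash
cat > lid.py <<'E'
from h import *
t=get_image("top")[:,:,::-1];lab=cv2.cvtColor(t,cv2.COLOR_BGR2HSV)
# saturation along a row of the free end at chest x ~ +115
def edge():
    out=[]
    for y in(146,149,152,155,158):
        print(y,[int(v) for v in lab[y,232:282,1]][::2])
chest()
E
python3 - <<'E'
from h import *
chest()
t=get_image("top");cv2.imwrite("pics/t4.png",cv2.resize(t[125:275,150:300,::-1],(500,500),interpolation=cv2.INTER_CUBIC))
rows([(tcp(d,-1),0,YAW) for d in range(40,15,-2)])
E
```

```text
t10.37 chest [-13.9 -21.4 299.1] tilt 0.1 pitch -0.002 yaw -0.026 F [1.2 0.5 2.9] w 0.3 g 1.1 j [-0.07  0.4  -0.37  1.63  0.16  1.13 -2.08]
[-0.0014, 0.0146, 0.0085] [-0.0002, -0.0001, -0.0002] [516.6 141.2 291.9]
[-0.0014, 0.0219, 0.0167] [-0.0002, -0.0001, -0.0002] [516.5 135.8 285.8]
[-0.0014, 0.0288, 0.0252] [-0.0002, -0.0001, -0.0002] [516.4 130.6 279.4]
[-0.0014, 0.0354, 0.0339] [-0.0002, -0.0001, -0.0002] [516.2 125.6 272.9]
[-0.0014, 0.0417, 0.0428] [-0.0002, -0.0001, -0.0002] [516.1 120.9 266.2]
[-0.0014, 0.0477, 0.052] [-0.0002, -0.0001, -0.0002] [516.  116.4 259.3]
[-0.0014, 0.0534, 0.0613] [-0.0002, -0.0001, -0.0002] [515.9 112.1 252.3]
[-0.0014, 0.0588, 0.0709] [-0.0002, -0.0001, -0.0002] [515.8 108.1 245.1]
[-0.0014, 0.0638, 0.0806] [-0.0002, -0.0001, -0.0002] [515.7 104.4 237.8]
[-0.0014, 0.0685, 0.0905] [-0.0002, -0.0001, -0.0002] [515.6 100.9 230.4]
[-0.0014, 0.0728, 0.1006] [-0.0002, -0.0001, -0.0002] [515.5  97.7 222.8]
[-0.0014, 0.0768, 0.1108] [-0.0002, -0.0001, -0.0002] [515.4  94.7 215.2]
[-0.0014, 0.0804, 0.1211] [-0.0002, -0.0001, -0.0002] [515.4  92.  207.4]
```

View pics/t4.png

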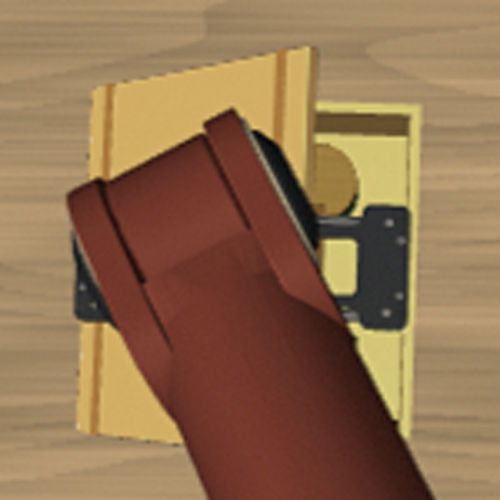

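The lid's far corner has moved to (245,139), which puts it at about 43–44° and coming down under roughly 3 N. I'll keep following the arc.

Call:
play_rows([
  [0,0.0108,0.0045,0,0,0,1],
  [0,0.0146,0.0085,0,0,0,1],
  [0,0.0182,0.0126,0,0,0,1],
  [0,0.0219,0.0167,0,0,0,1],
  [0,0.0254,0.021,0,0,0,1],
  [0,0.0288,0.0252,0,0,0,1],
  [0,0.0321,0.0296,0,0,0,1],
  [0,0.0354,0.0339,0,0,0,1],
  [0,0.0386,0.0384,0,0,0,1],
  [0,0.0417,0.0428,0,0,0,1],
  [0,0.0447,0.0474,0,0,0,1],
  [0,0.0477,0.052,0,0,0,1],
  [0,0.0506,0.0567,0,0,0,1],
  [0,0.0534,0.0613,0,0,0,1],
  [0,0.0561,0.0661,0,0,0,1],
  [0,0.0588,0.0709,0,0,0,1],
  [0,0.0613,0.0758,0,0,0,1],
  [0,0.0638,0.0806,0,0,0,1],
  [0,0.0662,0.0856,0,0,0,1],
  [0,0.0685,0.0905,0,0,0,1],
])

```text
clock: 12.08
tcp_pos: [516.5, 101.4, 230.5]
eef_rot: [-3.14, -0.0, -0.027]
force: [0.1, -0.3, 2.2]
width: 0.5
grip_force: 0.8
```

```bash
python3 - <<'E'
from h import *
chest()
rows([(tcp(d,-1),0,YAW) for d in range(20,-1,-2)])
E
```

```text
t12.08 chest [-14.1 -73.  230.5] tilt 0.1 pitch -0.000 yaw -0.027 F [ 0.2 -0.3  2.2] w 0.5 g 0.8 j [ 0.01  0.44 -0.35  1.78  0.18  0.95 -2.02]
[-0.0011, 0.0051, 0.0102] [-0.0002, -0.0001, -0.0001] [515.5  97.7 222.8]
[-0.0011, 0.009, 0.0204] [-0.0002, -0.0001, -0.0001] [515.4  94.7 215.2]
[-0.0011, 0.0126, 0.0308] [-0.0002, -0.0001, -0.0001] [515.4  92.  207.4]
[-0.0012, 0.0159, 0.0412] [-0.0002, -0.0001, -0.0001] [515.3  89.6 199.6]
[-0.0012, 0.0188, 0.0518] [-0.0002, -0.0001, -0.0001] [515.2  87.4 191.7]
[-0.0012, 0.0213, 0.0624] [-0.0002, -0.0001, -0.0001] [515.2  85.6 183.7]
[-0.0012, 0.0234, 0.0732] [-0.0002, -0.0001, -0.0001] [515.2  84.  175.6]
[-0.0012, 0.0252, 0.084] [-0.0002, -0.0001, -0.0001] [515.1  82.6 167.5]
[-0.0012, 0.0266, 0.0948] [-0.0002, -0.0001, -0.0001] [515.1  81.6 159.4]
[-0.0012, 0.0276, 0.1057] [-0.0002, -0.0001, -0.0001] [515.1  80.9 151.2]
[-0.0012, 0.0282, 0.1166] [-0.0002, -0.0001, -0.0001] [515.1  80.4 143. ]
```

Call:
play_rows([
  [0,0.0025,0.005,0,0,0,1],
  [0,0.005,0.0102,0,0,0,1],
  [0,0.007,0.0153,0,0,0,1],
  [0,0.009,0.0204,0,0,0,1],
  [0,0.0108,0.0256,0,0,0,1],
  [0,0.0126,0.0308,0,0,0,1],
  [0,0.0143,0.036,0,0,0,1],
  [0,0.0159,0.0412,0,0,0,1],
  [0,0.0174,0.0465,0,0,0,1],
  [0,0.0188,0.0518,0,0,0,1],
  [0,0.02,0.0571,0,0,0,1],
  [0,0.0213,0.0624,0,0,0,1],
  [0,0.0224,0.0678,0,0,0,1],
  [0,0.0234,0.0732,0,0,0,1],
  [0,0.0243,0.0786,0,0,0,1],
  [0,0.0252,0.084,0,0,0,1],
  [0,0.026,0.088,0,0,0,1],
  [0,0.0266,0.092,0,0,0,1],
])

```text
clock: 13.58
tcp_pos: [516.0, 81.9, 161.5]
eef_rot: [-3.14, -0.0, -0.026]
force: [-0.1, -0.2, 1.4]
width: 0.3
grip_force: 0.8
```

```bash
python3 - <<'E'
from h import *
chest()
t=get_image("top");s=get_image("side");cv2.imwrite("pics/s5.png",np.hstack([cv2.resize(s[150:290,230:370,::-1],(400,400),interpolation=cv2.INTER_CUBIC),cv2.resize(t[125:275,150:300,::-1],(400,400),interpolation=cv2.INTER_CUBIC)]))
rows([(tcp(d,-1),0,YAW) for d in (4,3,2,1,0)])
E
```

```text
t13.58 chest [-14.1 -92.5 161.5] tilt 0.1 pitch -0.000 yaw -0.026 F [-0.1 -0.2  1.4] w 0.3 g 0.8 j [ 0.02  0.52 -0.33  1.87  0.23  0.78 -2.02]
[-0.0009, 0.0006, 0.0026] [-0.0003, 0.0, -0.0001] [515.1  81.6 159.4]
[-0.0009, 0.0012, 0.008] [-0.0003, 0.0, -0.0001] [515.1  81.2 155.3]
[-0.0009, 0.0016, 0.0135] [-0.0003, 0.0, -0.0001] [515.1  80.9 151.2]
[-0.0009, 0.002, 0.0189] [-0.0003, 0.0, -0.0001] [515.1  80.6 147.1]
[-0.0009, 0.0023, 0.0244] [-0.0003, 0.0, -0.0001] [515.1  80.4 143. ]
```

Call:
play_rows([
  [0,0.0006,0.003,0,0,0,1],
  [0,0.0009,0.0055,0,0,0,1],
  [0,0.0012,0.008,0,0,0,1],
  [0,0.0014,0.0105,0,0,0,1],
  [0,0.0016,0.013,0,0,0,1],
  [0,0.0018,0.015,0,0,0,1],
  [0,0.0019,0.017,0,0,0,1],
  [0,0.002,0.0185,0,0,0,1],
  [0,0.0021,0.02,0,0,0,1],
  [0,0.0022,0.0215,0,0,0,1],
  [0,0.0022,0.0225,0,0,0,1],
  [0,0.0022,0.0235,0,0,0,1],
  [0,0.0022,0.0245,0,0,0,1],
  [0,0.0022,0.0245,0,0,0,1],
])

```text
clock: 14.85
tcp_pos: [516.1, 80.2, 144.3]
eef_rot: [-3.14, -0.001, -0.026]
force: [-1.0, -0.5, 7.0]
width: -0.0
grip_force: 3.2
```

```bash
python3 - <<'E'
from h import *
chest()
E
```

```text
t14.85 chest [-14.  -94.2 144.3] tilt 0.1 pitch -0.001 yaw -0.026 F [-1.  -0.5  7. ] w -0.0 g 3.2 j [ 0.02  0.55 -0.32  1.89  0.24  0.74 -2.03]
```

Call:
play_rows([
  [0,0,0.001,0,0,0,1],
  [0,0,0.0015,0,0,0,1],
  [0,0,0.002,0,0,0,1],
  [0,0,0.002,0,0,0,1],
  [0,0,0.002,0,0,0,1],
])

```text
clock: 15.27
tcp_pos: [516.1, 80.2, 144.2]
eef_rot: [-3.141, -0.002, -0.027]
force: [-4.0, -1.0, 15.2]
width: 0.4
grip_force: 7.5
```

The lid no longer yields (z fixed at 144.2 while the force rose to 15 N), so it is on its stop. I'll retract straight up and away.

Call:
play_rows([
  [0,0,-0.002,0,0,0,1],
  [0,0,-0.006,0,0,0,1],
  [0,0,-0.02,0,0,0,1],
  [0,0,-0.06,0,0,0,1],
  [0,0,-0.11,0,0,0,1],
  [0,0,-0.16,0,0,0,1],
  [0,0,-0.22,0,0,0,1],
  [0,0.05,-0.25,0,0,0,1],
  [0,0.1,-0.25,0,0,0,1],
  [0,0.15,-0.25,0,0,0,1],
  [0,0.2,-0.25,0,0,0,1],
  [0,0.25,-0.25,0,0,0,1],
  [0,0.3,-0.25,0,0,0,1],
  [0,0.35,-0.25,0,0,0,1],
  [0,0.35,-0.25,0,0,0,1],
  [0,0.35,-0.25,0,0,0,1],
  [0,0.35,-0.25,0,0,0,1],
])

```text
clock: 16.68
tcp_pos: [508.6, -182.1, 328.5]
eef_rot: [-3.139, 0.001, -0.027]
force: [-0.1, 0.3, -0.4]
width: 0.5
grip_force: 0.0
```

```bash
python3 - <<'E'
from h import *
chest()
t=get_image("top");s=get_image("side");cv2.imwrite("pics/s6.png",np.vstack([s[120:350,100:450,::-1],cv2.resize(t[:,:,::-1][110:280,90:440],(350,170))]))
for n in("top","side"):
  for deg in(0,2): 
    th=np.radians(deg);print(n,deg,[np.round(proj(n,W((x,125-252*np.cos(th)+10*np.sin(th),120+252*np.sin(th)+10*np.cos(th)))),1) for x in(-133,133)])
h=cv2.cvtColor(t,cv2.COLOR_RGB2HSV)
for y in(175,200,230):print(y,[int(v) for v in h[y,270:285,1]])
E
```

```text
t16.68 chest [ -14.6 -356.6  328.5] tilt 0.2 pitch 0.001 yaw -0.027 F [-0.1  0.3 -0.4] w 0.5 g 0.0 j [ 0.5   0.37 -0.29  1.58  0.11  1.2  -1.4 ]
top 0 [array([273.5, 257.4]), array([276.4, 154. ])]
top 2 [array([273.4, 257.6]), array([276.3, 153.4])]
side 0 [array([259.6, 197.4]), array([291.3, 270.4])]
side 2 [array([259.6, 196.2]), array([291.5, 269.5])]
175 [115, 114, 115, 114, 116, 117, 117, 95, 96, 95, 96, 96, 95, 96, 94]
200 [115, 115, 114, 113, 114, 124, 147, 154, 99, 95, 95, 97, 96, 96, 96]
230 [111, 112, 111, 113, 119, 95, 97, 96, 98, 98, 100, 95, 96, 95, 98]
```

View pics/s6.png

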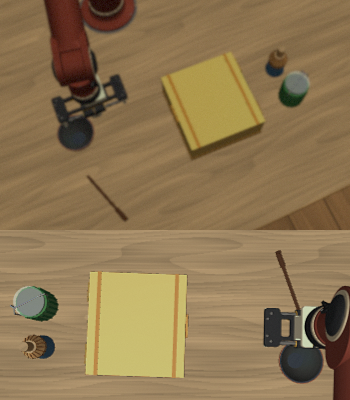

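The lid is shut, with its edges on the rim line. The jar, whisk, bowl and scoop are where they were, and the gripper is clear. I'm handing in.

```bash
python3 -c "
from cell import ticket
print(ticket.sign_off())"
```

```text
the job is handed in; nothing more can be done
None
```

The stay is unlocked, the lid was lowered gently until the chest was fully shut, the gripper is clear, and the job was handed in at about 17 s; the bowl, whisk, jar and scoop look unmoved in the final pictures, and the sign-off returned no verdict.

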